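# Lock the drive of an orbital shaker for transport

## Robot

A 7-joint arm with a two-finger parallel gripper is mounted at the origin on the work surface. World frame = base frame: x ahead of the robot, y to its left, z up, the work surface at z = 0. Lengths are in m, angles in degrees, forces in N, time in s.
With the tool pointing down it reaches from about 0.375 to 0.925 m from the base axis. Payload 3.1 kg.
Tool frame: the origin (TCP) lies midway between the tips of the shut fingers; the grasp point (between the pads) lies 19 mm behind it; y points along the fingers, x is the direction in which the jaws open and shut, and the axes are right-handed (so a half turn about y gives the same grasp; the last joint's range is limited). The gripper opens to 85 mm and grips with 20 to 120 N. Pads are 22 mm wide; open, the fingers measure 114 mm over their backs; the gripper's body (76 mm by 85 mm) begins 54 mm behind the grasp point. The pads swing forward as they close: fully open they stand 13 mm farther back than shut.
Start: joints at [-70.978, 21.939, 2.515, 91.553, -1.026, 66.532, -2.859], TCP at [0.271, 0.591, 0.231] pointing down, gripper open.
Joint ranges: [-149.38, 149.38], [-23.57, 123.04], [-84.95, 90], [0, 143.3], [-89.99, 269.99], [3.08, 112.72], [-163.45, 163.45]. Speed limits (degrees/s): [159.86, 159.86, 180, 180, 180, 180, 180].

## Interface

Orientations are given as a 3x3 rotation matrix whose columns are the frame's x, y, z axes.
In Python, from cell import robot gives the robot as it stands.
- The arm moves only by the shell command python3 -m crank 'ROWS'. ROWS is JSON, one flat list of numbers, 5 for each row, row after row: the finger opening in cm, from 0 to 8.54, then the shift along the world's x, y, z in cm, then the turn about the world's z in units of 6 degrees (1.0 is 6 degrees). In form: [claw, x, y, z, roll, claw, x, y, z, roll, ...]. A call has exactly 5 rows; each row is the pose to reach, as a shift and turn from the pose commanded when the call began; what a row does not reach only later rows make up. A row lasts 1/12 s, in which the tool goes at most 41.7 mm and 7.16 degrees, less where a joint would pass 70% of its speed; a pose out of reach is approached as far as the arm can. A call with a gripper value outside its range is refused whole. The fingers move at their own pace and stop on an object; the grip force is fixed at half the most. Time passes only in rows, so rows that repeat a pose let the fingers close, or fill a call up. It gives the time, the measured TCP pose, the force and the opening at its end, in the units of the state.
- robot.state(): the state, without advancing time (a new reading comes with each control period).
- robot.capture(name): name is "side" or "top"; returns the picture (400x640x3 uint8, blue, green, red); there is no depth.
- robot.calibration(name): a dict with "camera_matrix" (3x3 intrinsics, pixels), "position" and "attitude" of the camera in the world. Camera axes: x right, y up, looking along -z (the intrinsics and any distortion apply to the point x, -y, -z); pixel columns grow to the right and rows downward; lengths in m; the calibration is good to about 2 mm. A picture is of the moment at which its call begins. calibration takes no time and is no camera call.
- robot.job_done(): hands the job in, once; it reports no verdict.
Trained networks look in the newest picture that a camera, given by its name, has taken for a name from the list of things; names that differ only in an ending like _2 or _b are one class to them, and where a whole thing is asked for, a point or a joint stands for the part that bears it (a point fixed in the world has none). Each returns a list of dicts, best first, with "p" (0 to 1); they miss things now and then, are a little off and sometimes report something else, mostly with a low value. They report only what shows in the picture. A call takes as long as a camera call.
- robot.trace(camera, label): "pixels" (400x640 bool, what is visible of it) and "box" ([left, top, right, bottom] in pixels, round what is visible of it).
The state is a dict: "clock": time; "joint_positions": joint angles; "joint_vel": joint speeds; "tau": joint torques, N m; "position": TCP position; "orientation": TCP orientation; "force": force on the tool from outside, world axes, zero at the start; "moment": the same for the moment, N m; "gripper_width": finger opening in m.
Only numpy, scipy, OpenCV 4.12 (cv2) and the standard library are available. Lean on these libraries where they do the work, as an engineer would, in place of code of your own. Each camera call takes 0.05 s, during which the arm holds its last target. There are 200 camera calls.

## Task

The orbital shaker's platform is off and the shaker is about to be carried away, so lock its drive: push the drive disc round with a fingertip, either way, until the slot in its rim faces the steel lock bar, then push the bar by its red tab through the slot, fully home to its stop, and leave it there. Do all of it by pushing: take nothing between the fingers, lift nothing, and leave the screwdriver, the dish of screws and the labware around the shaker where they are.

Things in the scene. Friction and masses are not known exactly. Their poses are not given: they have to be found in the camera images.
- shaker: orbital shaker, platform off, fixed: white housing 280 (x) by 320 (y) by 90 mm high, bare drive deck on top; origin at the centre of its underside; z up, -x is the front with the controls, the lock bar lies on the -y side. On the deck: drive disc in the middle, black motor cover 24 mm high at y +90 to +146 mm, four idler pins 44 mm high at x +-112, y +-132, bar guide 28 mm high at y -82 to -108
- disc_axis (a point): on the upright axis of the steel drive disc, 116 mm above the bench, level with its rim's top; turns with the disc, x axis towards the slot, z up. The disc is a dish 150 mm across; the rim is 8 mm thick (67 to 75 mm from the axis), 12 mm high over the dish's floor (floor 104 mm above the bench). It turns endlessly either way with light friction (0.06 N m) and stays where it is left
- lock_disc (a joint): turn of the drive disc, rad, positive anticlockwise seen from above; 0 (or any whole number of turns) when the slot faces the lock bar; no stops
- slot (a point): middle of the slot in the disc's rim, 71 mm from the axis, 110 mm above the bench. The slot is 22 mm wide and goes right through the rim; a yellow stripe on the dish's floor and yellow flags on the rim mark it. It is the only slot
- gate (a point): fixed point of the shaker on the bar's centre line, 71 mm from the disc's axis, 110 mm above the bench: the slot is in line with the bar when slot comes to this point. The bar's tapered nose finds its way in, and turns the disc the rest of the way, when the slot is within about 6 mm of it
- weight (a point): middle of the top of the blue counterweight block on the disc, 142 mm above the bench. Axes as disc_axis. The block is 64 mm (x) by 28 mm (y) and 38 mm high from the dish's floor, so it stands 26 mm above the rim; its centre is 48 mm from the axis, on the -y side of disc_axis. Its two 28 mm wide end faces (at x +-32 mm) are good to push the disc round
- crank (a point): middle of the top of the bright metal eccentric pin, 142 mm above the bench, 22 mm in diameter, standing on a 32 mm boss; fixed to the disc 26 mm from the axis, on the +y side of disc_axis
- lock_bar (a joint): travel of the lock bar, m: 0 fully out, 0.032 fully home on its stop, towards the disc's axis. It slides with about 2.5 N friction and stays where it is left. The rim blocks it at about 0.005 while the slot is elsewhere
- bar_tab (a point): centre of the lock bar's red upturned push tab, 125 mm above the bench, 146 mm from the disc's axis when the bar is fully out, 114 mm when home. The tab is 8 mm thick along the bar, 34 mm wide, its top 144 mm above the bench; point x points along the bar, away from the disc. Push its outer face towards the disc. The deck ends 160 mm from the axis
- bar_nose (a point): tip of the lock bar's nose, 80 mm from the disc's axis when fully out, 110 mm above the bench. The bar is steel, 16 mm wide and 8 mm thick (106 to 114 mm above the bench); the nose tapers to 6 mm over the last 10 mm
- screwdriver: screwdriver 170 mm long, lying loose on the front edge of the shaker's deck; origin at its middle, underside. Leave it there
- screw_dish: white dish of platform screws, 52 mm across and 16 mm high, loose on the rear edge of the shaker's deck; origin at the centre of its underside. Leave it there
- culture_flask: clear cell culture flask lying flat, 190 by 84 by 36 mm, red cap; origin under the centre of its body. Leave it there
- conical_flask: conical glass flask, 86 mm across, 141 mm high with its blue cap; origin at the centre of its underside. Leave it there
- medium_bottle: amber bottle 72 mm across, 170 mm high, blue cap; origin at the centre of its underside. Leave it there
- tube_rack: orange rack of tubes with blue caps, 100 by 190 mm, 118 mm high; origin at the centre of its underside. Leave it there
- tip_box: pipette tip box with green lid, 84 by 124 mm, 68 mm high; origin at the centre of its underside. Leave it there

How it is judged:
By the outcome, as a careful person would: the job done as asked, in the order asked, and still so for the second after the job is handed in, with the robot touching nothing.
It also fails if it takes over 51 s, if anything falls off the work surface, if the arm or the gripper's body presses on something with over 40 N, if the wrist force passes 120 N, or if a joint passes its speed limit or range.

## Working session

There is one attempt and no reset: what is moved stays moved. The work goes in short steps, Python scripts to look and compute and a shell command to move; the robot and the scene stay as the last step left them, time stands still between calls to the robot, and variables do not carry over. Pictures are saved under pics/ and viewed, about 8 in all and at most 12, crops included, and the job is handed in when it is done.

```bash
mkdir -p pics
cat > h.py <<'E'
import numpy as np, cv2
from cell import robot
def cal(n):
    c=robot.calibration(n); return np.array(c["camera_matrix"]),np.array(c["position"]),np.array(c["attitude"])
def ray(n,u,v,z):
    K,p,R=cal(n); d=np.linalg.inv(K)@[u,v,1]; d=R@(d*[1,-1,-1]); return p+d*(z-p[2])/d[2]
def proj(n,X):
    K,p,R=cal(n); q=(R.T@(np.array(X)-p))*[1,-1,-1]; q=K@q; return q[:2]/q[2]
E
python3 - <<'E'
from h import *
for n in("side","top"):
    im=robot.capture(n); cv2.imwrite(f"pics/{n}0.png",im)
    print(robot.calibration(n))
    for l in ["shaker","disc_axis","weight","crank","bar_tab","slot","screwdriver","screw_dish"]:
        for r in robot.trace(n,l)[:2]:
            m=r["pixels"]; ys,xs=np.nonzero(m); print(n,l,round(r["p"],2),np.round(r["box"]),xs.mean().round(1),ys.mean().round(1))
s=robot.state();print(s["clock"],s["position"],s["orientation"],s["gripper_width"])
E
```

```text
{'camera_matrix': array([[495.36552859,   0.        , 319.47333558],
       [  0.        , 495.36552859, 208.4094146 ],
       [  0.        ,   0.        ,   1.        ]]), 'position': array([ 0.02198834, -1.04372121,  1.10308281]), 'attitude': array([[ 9.07442264e-01,  2.66260817e-01, -3.25044174e-01],
       [-4.20176087e-01,  5.73615476e-01, -7.03148165e-01],
       [-7.70436567e-04,  7.74642152e-01,  6.32399354e-01]])}
side shaker 0.94 [275. 165. 389. 261.] 329.3 216.5
side disc_axis 0.85 [307. 187. 352. 220.] 328.6 200.6
side disc_axis 0.17 [340. 221. 351. 229.] 347.6 223.8
side weight 0.87 [308. 185. 352. 219.] 328.3 201.2
side crank 0.57 [306. 186. 352. 216.] 328.3 200.7
side bar_tab 0.29 [277. 164. 391. 261.] 329.9 216.9
side slot 0.79 [308. 184. 355. 219.] 328.4 200.7
side screwdriver 0.66 [291. 200. 312. 233.] 301.3 218.6
side screw_dish 0.62 [288. 342. 349. 391.] 320.7 368.0
side screw_dish 0.45 [352. 190. 367. 203.] 359.2 195.7
{'camera_matrix': array([[402.07081719,   0.        , 319.0496897 ],
       [  0.        , 402.07081719, 195.21735719],
       [  0.        ,   0.
[... 255 characters left out ...]
1,  9.91577523e-01]])}
top shaker 0.78 [248. 115. 365. 225.] 308.5 169.2
top disc_axis 0.66 [281. 136. 336. 193.] 308.4 164.3
top crank 0.64 [281. 141. 336. 193.] 308.2 164.4
top bar_tab 0.64 [338. 158. 365. 171.] 355.5 163.8
top bar_tab 0.46 [461. 227. 501. 288.] 481.3 253.2
top slot 0.79 [280. 138. 336. 193.] 308.2 163.7
top screwdriver 0.59 [281. 200. 347. 213.] 322.1 204.9
top screw_dish 0.55 [301. 118. 319. 136.] 310.2 127.1
top screw_dish 0.33 [450. 172. 504. 201.] 474.4 186.7
0.9 [0.2708263  0.59092116 0.23130254] [[ 4.16641679e-01  5.20824124e-06 -9.09070796e-01]
 [ 9.09070792e-01  8.99506453e-05  4.16641678e-01]
 [ 8.39414751e-05 -9.99999996e-01  3.27425279e-05]] 0.08542545478629594
```

View pics/top0.png

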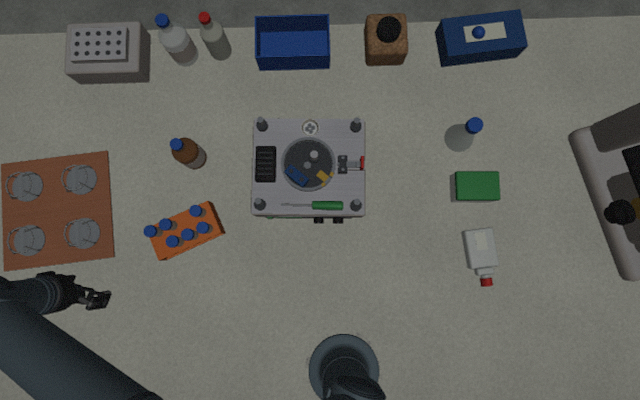

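View pics/side0.png

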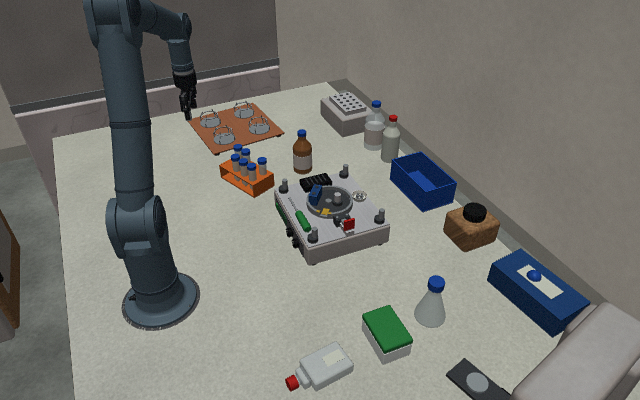

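Run:
```python
from h import *
a=cv2.imread("pics/top0.png")[105:230,240:375]; b=cv2.imread("pics/side0.png")[155:265,265:395]
a=cv2.resize(a,None,fx=5.8,fy=4.6*1.26,interpolation=2)[:600]; cv2.imwrite("pics/c1.png",cv2.resize(cv2.imread("pics/top0.png")[110:230,245:370],None,fx=5,fy=5,interpolation=cv2.INTER_CUBIC))
cv2.imwrite("pics/c2.png",cv2.resize(b,None,fx=5,fy=5,interpolation=cv2.INTER_CUBIC))
im=cv2.imread("pics/top0.png").astype(int)[110:230,245:370];B,G,R=im[...,0],im[...,1],im[...,2]
for n,m in dict(red=(R>110)&(G<70)&(B<80),yellow=(R>110)&(G>90)&(B<70),blue=(B>80)&(R<50)).items():
    k,l,s,c=cv2.connectedComponentsWithStats(m.astype(np.uint8))
    for i in range(1,k):
        if s[i,4]>4: print(n,s[i,4],c[i]+[245,110])
```

```text
red 15 [362.2 162.2]
yellow 58 [322.15517241 175.51724138]
yellow 8 [331.25 173.75]
yellow 7 [323. 184.]
blue 5 [292.  166.4]
blue 5 [296.2 180. ]
```

View pics/c1.png

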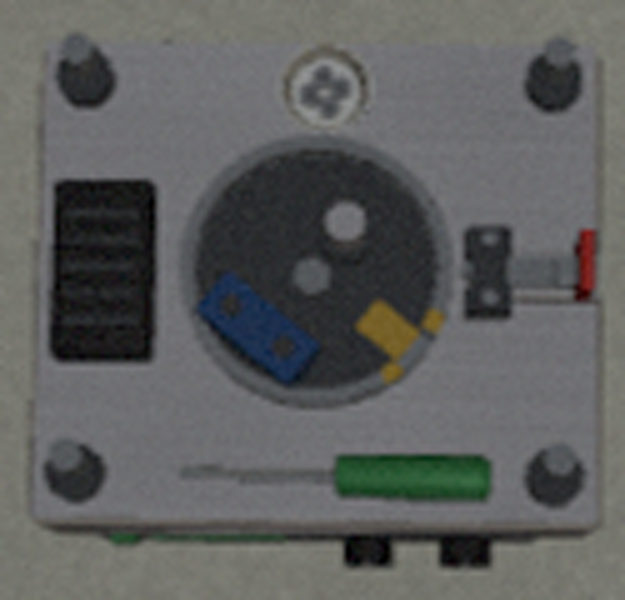

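View pics/c2.png

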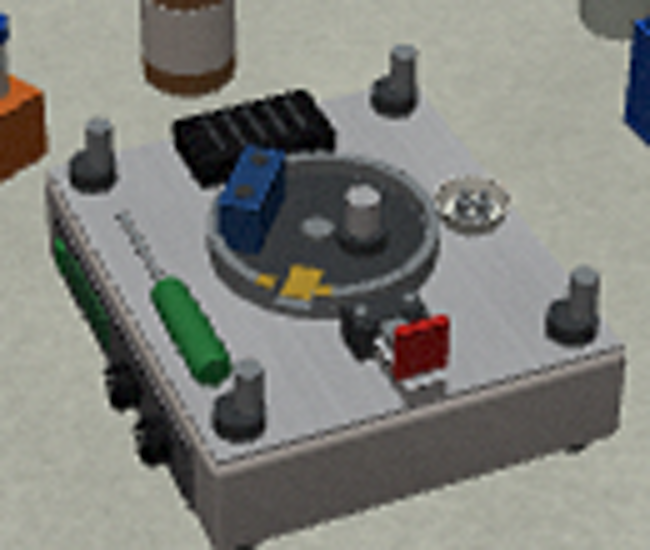

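```bash
cat >> h.py <<'E'
def top(u,v,z): return ray("top",u/5+245-.4,v/5+110-.4,z)[:2]
E
python3 - <<'E'
from h import *
P=[top(*q,.134) for q in [(76,45),(560,48),(65,453),(562,458)]]
L=np.array([(.112,.132),(.112,-.132),(-.112,.132),(-.112,-.132)])
P=np.array(P); c=P.mean(0); Q=P-c
a=np.arctan2((L[:,0]*Q[:,1]-L[:,1]*Q[:,0]).sum(),(L*Q).sum()); print("pins c",c,"yaw",np.degrees(a), "scale",np.linalg.norm(Q)/np.linalg.norm(L))
d=top(318,271,.116); print("rim c",d)
f=[ray("top",331.25,173.75,.117)[:2],ray("top",323,184,.117)[:2]]; s=np.mean(f,0)-d
st=ray("top",322.15,175.5,.104)[:2]-d
w=top(258,329,.142)-d; cr=top(345,221,.142)-d
t=top(588,265,.144)-d; ax=top(312,275,.11)
for n,v in dict(flags=s,stripe=st,weight=w,crank=cr,tab=t).items(): print(n,v,np.linalg.norm(v),np.degrees(np.arctan2(v[1],v[0])))
print(ax)
# check with side cam
D=np.append(d,.116); print("side rim c",proj("side",D));
E
```

```text
pins c [0.58206368 0.08017594] yaw -2.1419101875451716 scale 1.0013007847006365
rim c [0.57336283 0.07967321]
flags [-0.04343923 -0.05037   ] 0.0665139388492906 -130.77457986641375
stripe [-0.0314102  -0.03725453] 0.0487288428768546 -130.1350523793429
weight [-0.03595257  0.03205703] 0.048168875690811463 138.27828045400904
crank [ 0.02132272 -0.01577519] 0.026523857411998687 -36.49515466579633
tab [-0.0069577  -0.14447442] 0.14464186289218245 -92.75715839265288
[0.5724922  0.08317204]
side rim c [328.51333146 200.14902455]
```

```bash
python3 -m crank '[0,2.4,-3.4,0,-0.6,0,4.8,-6.8,0,-1.2,0,7.2,-10.2,0,-1.8,0,9.6,-13.6,0,-2.4,0,12,-17,0,-2.6]'; python3 -m crank '[0,2.4,-3.4,0,0,0,4.8,-6.8,0,0,0,7.2,-10.2,0,0,0,9.6,-13.6,0,0,0,12,-17,0,0]'; python3 -m crank '[0,2.4,-3.4,0,0,0,4.8,-6.8,0,0,0,6.6,-9.3,0,0,0,6.6,-9.3,0,0,0,6.6,-9.3,0,0]'
```

```text
clock: 1.32
position: [0.3918, 0.4192, 0.2315]
orientation: [[0.647, 0.0, -0.762], [0.762, 0.0, 0.647], [0.001, -1.0, 0.0]]
force: [0.2, 1.1, -0.1]
gripper_width: 0.0255
clock: 1.73
position: [0.5117, 0.2492, 0.2317]
orientation: [[0.646, 0.001, -0.764], [0.764, 0.001, 0.646], [0.001, -1.0, -0.0]]
force: [0.4, -0.3, -0.1]
gripper_width: -0.0002
clock: 2.15
position: [0.5782, 0.1544, 0.2315]
orientation: [[0.651, 0.001, -0.759], [0.759, -0.001, 0.651], [-0.0, -1.0, -0.001]]
force: [-0.8, 1.7, -0.1]
gripper_width: 0.0001
```

```bash
python3 -m crank '[0,0,0.6,-3,0,0,0,0.6,-6,0,0,0,0.6,-8,0,0,0,0.6,-8,0,0,0,0.6,-8,0]'
python3 - <<'E'
from h import *
a=robot.capture("top")[110:230,245:370]; b=robot.capture("side")[145:265,265:390]
cv2.imwrite("pics/d1.png",cv2.resize(np.hstack([a,b]),None,fx=3.2,fy=3.2,interpolation=cv2.INTER_CUBIC))
E
```

```text
clock: 2.57
position: [0.5749, 0.1657, 0.1501]
orientation: [[0.643, -0.004, -0.765], [0.765, -0.0, 0.643], [-0.003, -1.0, 0.002]]
force: [-0.9, -0.6, 0.8]
gripper_width: -0.0002
```

View pics/d1.png

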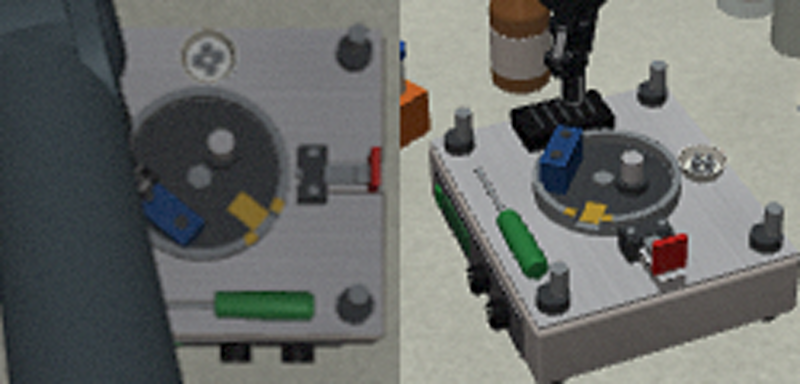

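The left half (top view) shows the weight at (172,215) with the finger just behind its upper-left end. The right half (side view) shows the fingertip at about (573,100), clear of the block. I'll lower it and start pushing.

```bash
python3 -m crank '[0,0.1,-0.1,-1,0,0,0.1,-0.1,-2.2,0,0,0.1,-0.1,-2.4,0,0,-0.4,-1,-2.4,0,0,-0.8,-1.6,-2.4,0]';python3 -m crank '[0,-0.2,-0.2,0,0.2,0,-0.4,-0.4,0,0.4,0,-0.6,-0.6,0,0.6,0,-0.8,-0.7,0,0.8,0,-1,-0.8,0,1]'
python3 - <<'E'
from h import *
b=robot.capture("side")[145:265,265:390]
cv2.imwrite("pics/d2.png",cv2.resize(b,None,fx=4,fy=4,interpolation=cv2.INTER_CUBIC))
for l in ["weight","slot"]:
    for r in robot.trace("side",l)[:1]: print(l,r["p"],r["box"])
E
```

```text
clock: 3.08
position: [0.5683, 0.1477, 0.1269]
orientation: [[0.646, -0.0, -0.763], [0.763, 0.001, 0.646], [0.0, -1.0, 0.001]]
force: [0.7, 4.2, 0.0]
gripper_width: -0.0004
clock: 3.5
position: [0.5582, 0.1425, 0.1277]
orientation: [[0.559, -0.0, -0.829], [0.829, 0.003, 0.559], [0.003, -1.0, 0.002]]
force: [-0.6, 5.7, 0.4]
gripper_width: -0.0003
weight 0.83 [306.0, 184.7, 352.3, 218.0]
slot 0.91 [306.5, 185.7, 351.8, 219.4]
```

View pics/d2.png

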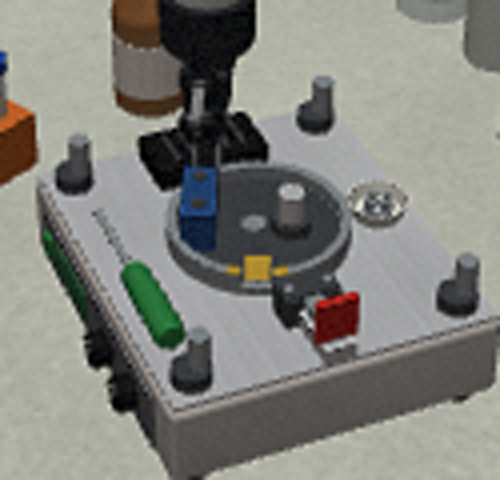

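The finger is on the block's end at (200,165), and the disc has already turned: the yellow stripe is at (257,268) and moving toward the bar. Next I'll write a slot-angle measurement from the yellow stripe.

```bash
cat >> h.py <<'E'
AX=np.array([.574,.080])
def slot(im=None):
    im=robot.capture("side") if im is None else im
    c=im.astype(int)[170:240,290:370];B,G,R=c[...,0],c[...,1],c[...,2]
    m=(R>110)&(G>80)&(B<75)&(R-B>60)&(R-G<60)
    k,l,s,ct=cv2.connectedComponentsWithStats(m.astype(np.uint8),connectivity=8)
    v,u=np.nonzero(m); 
    p=ray("side",u.mean()+290,v.mean()+170,.111)[:2]-AX
    a=np.degrees(np.arctan2(p[1],p[0])); print("slot ang",a.round(1),"r",np.linalg.norm(p).round(4),"n",len(u)); return a
E
python3 - <<'E'
from h import *
slot(cv2.imread("pics/side0.png")); slot()
im=robot.trace
E
python3 -m crank '[0,-0.2,-0.2,0,0.2,0,-0.4,-0.3,0,0.4,0,-0.6,-0.4,0,0.6,0,-0.8,-0.5,0,0.8,0,-0.9,-0.5,0,1]'; python3 -c "
from h import *
slot()"
```

```text
slot ang -130.7 r 0.0514 n 50
slot ang -112.9 r 0.0528 n 54
clock: 4.12
position: [0.5491, 0.1362, 0.1275]
orientation: [[0.471, -0.001, -0.882], [0.882, 0.001, 0.471], [0.001, -1.0, 0.002]]
force: [-2.5, 4.7, 0.4]
gripper_width: -0.0
slot ang -99.4 r 0.0528 n 55
```

```bash
python3 -m crank '[0,-0.2,-0.2,0,0.3,0,-0.4,-0.3,0,0.6,0,-0.6,-0.5,0,1,0,-0.6,-0.5,0,1,0,-0.6,-0.5,0,1]'
python3 - <<'E'
from h import *
im=robot.capture("side"); slot(im)
cv2.imwrite("pics/d3.png",cv2.resize(im[145:265,265:390],None,fx=4,fy=4,interpolation=cv2.INTER_CUBIC))
E
```

```text
clock: 4.58
position: [0.5438, 0.1293, 0.1274]
orientation: [[0.378, 0.0, -0.926], [0.926, -0.001, 0.378], [-0.001, -1.0, -0.0]]
force: [-0.7, 2.3, -0.4]
gripper_width: 0.0
slot ang -87.9 r 0.0529 n 51
```

View pics/d3.png

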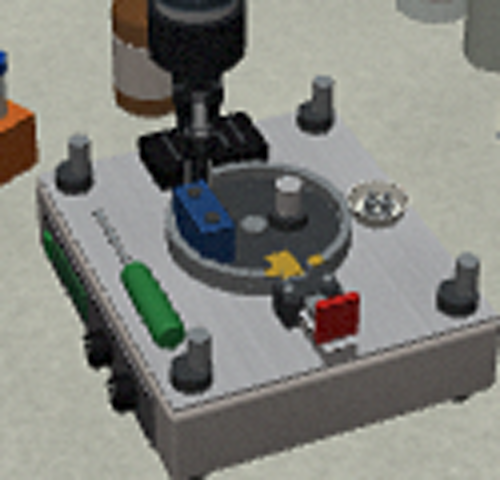

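```bash
python3 -m crank '[0,0.4,1,0,0,0,0.7,1.6,1,0,0,0.7,1.6,4,0,0,0.7,1.6,6.5,0,0,0.7,1.6,6.5,0]'; python3 -m crank '[0,0.5,-4,0,0.7,0,1,-8,0,1.4,0,1.2,-12,0,2.1,0,1.4,-16,0,2.8,0,1.6,-20,0,3.3]';python3 -m crank '[0,0,-3,0,0,0,0,-5,0,0,0,0,-5.2,0,0,0,0,-5.2,0,0,0,0,-5.2,0,0]'
python3 - <<'E'
from h import *
im=robot.capture("side"); slot(im); a=robot.capture("top")
cv2.imwrite("pics/d4.png",cv2.resize(np.hstack([a[110:230,245:370],im[145:265,265:390]]),None,fx=3.2,fy=3.2,interpolation=cv2.INTER_CUBIC))
E
```

```text
clock: 5.05
position: [0.5561, 0.1467, 0.1989]
orientation: [[0.379, 0.012, -0.926], [0.926, 0.003, 0.379], [0.007, -1.0, -0.01]]
force: [1.1, -0.3, 1.3]
gripper_width: 0.0001
clock: 5.47
position: [0.5675, -0.0565, 0.1931]
orientation: [[0.039, 0.001, -0.999], [0.999, -0.001, 0.039], [-0.001, -1.0, -0.002]]
force: [0.5, -0.2, -0.2]
gripper_width: -0.0002
clock: 5.88
position: [0.5674, -0.1049, 0.1924]
orientation: [[0.041, 0.0, -0.999], [0.999, 0.001, 0.041], [0.001, -1.0, -0.0]]
force: [0.6, 1.2, 0.5]
gripper_width: 0.0003
slot ang -87.6 r 0.0528 n 51
```

View pics/d4.png

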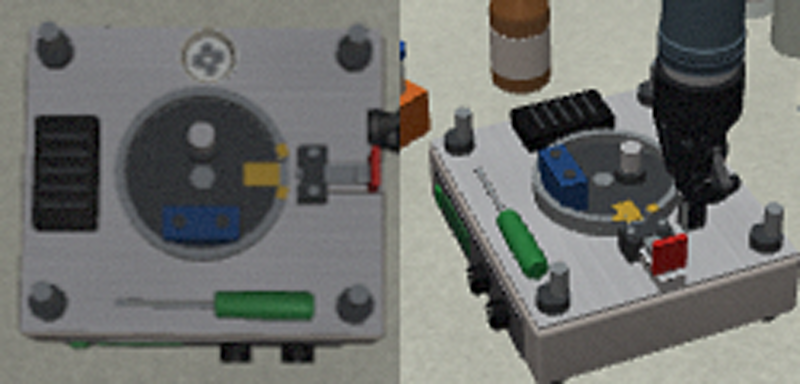

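In the top half the stripe (262,175) and flags (282,151 and 282,192) now face the bar (345,172). I'll put numbers on the alignment before pushing the bar.

Run:
```python
from h import *
def ang(im,tag):
    c=im.astype(int)[130:200,270:345];B,G,R=c[...,0],c[...,1],c[...,2]
    m=(R>100)&(G>75)&(B<75)&(R-B>50)&(R-G<60)
    k,l,s,ct=cv2.connectedComponentsWithStats(m.astype(np.uint8))
    for i in range(1,k):
        if s[i,4]>=3:
            u,v=ct[i]+[270,130]; p=ray("top",u,v,.104 if s[i,4]>30 else .117)[:2]-AX
            print(tag,s[i,4],u.round(1),v.round(1),np.degrees(np.arctan2(p[1],p[0])).round(1),np.linalg.norm(p).round(4),p.round(4))
ang(cv2.imread("pics/top0.png"),"old"); im=robot.capture("top"); ang(im,"new")
c=im.astype(int)[150:180,340:375];m=(c[...,2]>90)&(c[...,1]<60); v,u=np.nonzero(m); print("red rows",v.min()+150,v.max()+150,u.min()+340,u.max()+340, ray("top",u.mean()+340,(v.min()+v.max())/2+150,.144)[:2]-AX)
b=robot.capture("side"); c=b.astype(int)[200:250,320:380];m=(c[...,2]>90)&(c[...,1]<50); v,u=np.nonzero(m); print("red side",u.mean()+320,v.mean()+200)
X=np.append(AX+.150*np.array([-.0384,-.9993]),.125); print(X,proj("side",X))
```

```text
old 68 322.2 175.5 -130.4 0.0494 [-0.032  -0.0376]
old 11 331.4 173.6 -115.6 0.0695 [-0.03   -0.0627]
old 8 322.9 183.9 -146.0 0.0693 [-0.0575 -0.0387]
new 12 332.8 156.6 -75.8 0.0702 [ 0.0173 -0.068 ]
new 84 326.8 164.6 -92.0 0.0515 [-0.0018 -0.0514]
red rows 156 167 361 363 [-0.00459071 -0.14424106]
red side 348.4166666666667 221.08333333333334
[ 0.56824  -0.069895  0.125   ] [348.66558388 226.34519326]
```

Slot at about -91.5°, bar at about -92°, so they agree within 1.5 mm. Lowering outside the tab, then pushing in steps.

```bash
python3 -m crank '[0,0,0,-3,0,0,0,0,-6,0,0,0,0,-7,0,0,0,0,-7,0,0,0,0.5,-7,0]'; python3 -m crank '[0,0,0.5,0,0,0,0,1,0,0,0,0,1.5,0,0,0,0,1.7,0,0,0,0,2,0,0]'; python3 -m crank '[0,0,0.3,0,0,0,0,0.6,0,0,0,0,0.9,0,0,0,0,1.2,0,0,0,0,1.4,0,0]'
```

```text
clock: 6.5
position: [0.5666, -0.1017, 0.1222]
orientation: [[0.043, -0.001, -0.999], [0.999, -0.001, 0.043], [-0.001, -1.0, 0.001]]
force: [-0.2, -1.1, 0.5]
gripper_width: 0.0
clock: 6.92
position: [0.5675, -0.0808, 0.1232]
orientation: [[0.041, 0.002, -0.999], [0.999, -0.0, 0.041], [-0.0, -1.0, -0.002]]
force: [1.4, -2.3, 1.6]
gripper_width: 0.0
clock: 7.33
position: [0.5675, -0.0673, 0.1226]
orientation: [[0.043, 0.001, -0.999], [0.999, -0.0, 0.043], [-0.0, -1.0, -0.001]]
force: [1.5, -3.2, 1.0]
gripper_width: 0.0003
```

```bash
python3 -m crank '[0,0,0.2,0,0,0,0,0.4,0,0,0,0,0.6,0,0,0,0,0.8,0,0,0,0,1,0,0]'; python3 -m crank '[0,0,0.1,0,0,0,0,0.2,0,0,0,0,0.3,0,0,0,0,0.4,0,0,0,0,0.5,0,0]'
```

```text
clock: 7.75
position: [0.5669, -0.0569, 0.1222]
orientation: [[0.042, 0.0, -0.999], [0.999, -0.0, 0.042], [-0.0, -1.0, -0.0]]
force: [2.3, -3.3, 1.0]
gripper_width: -0.0002
clock: 8.17
position: [0.5667, -0.0521, 0.1222]
orientation: [[0.042, -0.0, -0.999], [0.999, -0.0, 0.042], [-0.0, -1.0, 0.0]]
force: [1.9, -3.4, 0.6]
gripper_width: 0.0003
```

```bash
for i in 1 2; do python3 -m crank '[0,0,0.1,0,0,0,0,0.2,0,0,0,0,0.3,0,0,0,0,0.3,0,0,0,0,0.3,0,0]'; done
```

```text
clock: 8.58
position: [0.5667, -0.0491, 0.1221]
orientation: [[0.042, -0.0, -0.999], [0.999, -0.0, 0.042], [-0.0, -1.0, 0.0]]
force: [1.6, -2.3, -0.0]
gripper_width: 0.0001
clock: 9.0
position: [0.5667, -0.049, 0.1222]
orientation: [[0.044, 0.0, -0.999], [0.999, -0.003, 0.044], [-0.003, -1.0, -0.0]]
force: [2.3, -7.0, -0.5]
gripper_width: -0.0
```

```bash
python3 -m crank '[0,0,0.1,0,0,0,0,0.2,0,0,0,0,0.3,0,0,0,0,0.3,0,0,0,0,0.3,0,0]'; python3 -m crank '[0,0,-1,0,0,0,0,-2,0,0,0,0,-4,0,0,0,0,-5,2,0,0,0,-5,6,0]';  python3 -m crank '[0,0,-2,3,0,0,0,-4,6,0,0,0,-6,6,0,0,0,-10,6,0,0,0,-12,6,0]'
python3 - <<'E'
from h import *
im=robot.capture("side"); a=robot.capture("top")
cv2.imwrite("pics/d5.png",cv2.resize(np.hstack([a[110:230,245:370],im[145:265,265:390]]),None,fx=3.2,fy=3.2,interpolation=cv2.INTER_CUBIC))
c=a.astype(int)[145:180,335:375];m=(c[...,2]>90)&(c[...,1]<60); v,u=np.nonzero(m); print("red",u.mean()+335, ray("top",u.mean()+335,v.mean()+145,.144)[:2]-AX)
E
```

```text
clock: 9.42
position: [0.5667, -0.049, 0.1223]
orientation: [[0.046, 0.001, -0.999], [0.999, -0.006, 0.046], [-0.006, -1.0, -0.001]]
force: [2.5, -9.6, -1.5]
gripper_width: 0.0001
clock: 9.83
position: [0.5608, -0.0946, 0.1771]
orientation: [[0.045, -0.015, -0.999], [0.999, 0.0, 0.045], [-0.0, -1.0, 0.015]]
force: [0.5, -0.3, 0.0]
gripper_width: -0.0001
clock: 10.25
position: [0.5661, -0.216, 0.2432]
orientation: [[0.044, 0.0, -0.999], [0.999, -0.0, 0.044], [-0.0, -1.0, -0.001]]
force: [-0.1, -0.2, 1.5]
gripper_width: 0.0002
red 349.9714285714286 [-0.0032139  -0.11240003]
```

View pics/d5.png

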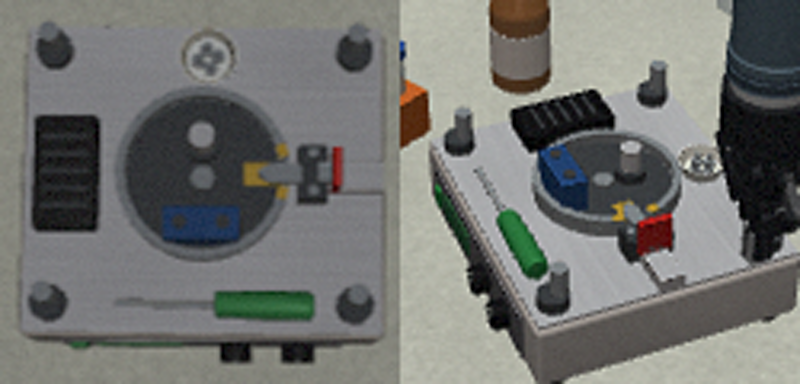

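The top half shows the bar's nose through the slot and over the stripe at (262,175), with the tab against the guide at (337,170). The tab has travelled 31.8 mm out of 32.

```bash
python3 -m crank '[0,0,0,0,0,0,0,0,0,0,0,0,0,0,0,0,0,0,0,0,0,0,0,0,0]'; python3 -c "
from cell import robot
print(robot.job_done())"
```

```text
clock: 10.77
position: [0.5671, -0.2113, 0.242]
orientation: [[0.04, -0.0, -0.999], [0.999, 0.001, 0.04], [0.001, -1.0, 0.0]]
force: [-0.0, 0.1, -0.2]
gripper_width: -0.0002
the job is handed in; nothing more can be done
None
```

The drive is locked and the job was handed in at 10.8 s. I pushed the disc about 39° anticlockwise by the end face of its counterweight, until the slot faced the bar to within about 1°. I then pushed the bar in by its red tab until it stopped. The fingers stayed shut throughout; nothing was gripped or lifted.

**Bar:** in the top picture the tab moved 31.8 mm out of 32 mm. The finger stalled at the stop as the force rose to about 10 N. The last picture shows the nose through the slot, with the arm clear.

**Surroundings:** the screwdriver and screw dish look unmoved in the last pictures. I did not measure the other labware again, but the arm passed above or clear of it, and no reading suggested contact.

**Disagreements:**
- The side camera put the slot at about -88°, with the bar guide partly hiding it. I went by the clear top view, about -91.5°, and the bar entered without jamming.
- The idler pins put the shaker's centre 9 mm away from where the disc's rim did. I used the rim, which matched the weight, crank and tab.

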